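# Move the impact sockets to the new rack in the same order

### The job

Move the four colour-sleeved impact sockets from the old wooden rack to the new grey rack, one standing upright in each bay, in the same order as in the old rack, counted from the white end of each rack. Do not tip a socket over at any time, and leave all four standing still and let go.

Things in the scene. Friction and masses are not known exactly. Their poses are not given: they have to be found in the camera images.
- old_rack: Old dark wood rack, fixed, 94 x 292 mm, at any yaw. Origin: on the bench under the middle of the row. Bays 1 to 4 centred at own x=0, y=+96, +32, -32, -96 mm; a white block at the +y end marks the start, beside bay 1. Each bay: 60 x 60 mm inside, floor at z=12 mm, walls 4 mm thick, tops at z=26 mm; white block top z=38 mm. Ledge with coloured tags along its -x side, z=12 mm.
- new_rack: New grey rack with dark steel walls, empty, fixed. Same shape, axes, bays and sizes as the old rack (origin on the bench under the row's middle; bay 1 at own y=+96 mm beside the white block, then +32, -32, -96; floor z=12 mm), its ledge without tags. At any yaw, on the left or right of the old rack, so its white end need not point the same way.
- socket_red: Deep impact socket with red plastic sleeve: upright round part 34 mm across, 85 mm tall, about 0.22 kg; dark steel end 21 mm across on top. Origin: centre of underside, z up. It stands in an old rack bay, within about 6 mm of its centre, neighbours 64 mm apart: grip the sleeve from above, fingers closing along the rack's x axis, across the row.
- socket_yellow: Deep impact socket with yellow plastic sleeve: upright round part 34 mm across, 85 mm tall, about 0.22 kg; dark steel end 21 mm across on top. Origin: centre of underside, z up. It stands in an old rack bay, within about 6 mm of its centre, neighbours 64 mm apart: grip the sleeve from above, fingers closing along the rack's x axis, across the row.
- socket_green: Deep impact socket with green plastic sleeve: upright round part 34 mm across, 85 mm tall, about 0.22 kg; dark steel end 21 mm across on top. Origin: centre of underside, z up. It stands in an old rack bay, within about 6 mm of its centre, neighbours 64 mm apart: grip the sleeve from above, fingers closing along the rack's x axis, across the row.
- socket_blue: Deep impact socket with blue plastic sleeve: upright round part 34 mm across, 85 mm tall, about 0.22 kg; dark steel end 21 mm across on top. Origin: centre of underside, z up. It stands in an old rack bay, within about 6 mm of its centre, neighbours 64 mm apart: grip the sleeve from above, fingers closing along the rack's x axis, across the row.
- tag_red: Red tag fixed on the old rack's ledge in front of the bay where the red socket stands at the start: 18 (x) by 40 (y) by 8 mm high. Origin: centre of its underside, at rack x=-48 mm and its bay's y, z=12 mm. It stays there and so still shows the old order once the sockets have gone.
- tag_yellow: Yellow tag fixed on the old rack's ledge in front of the bay where the yellow socket stands at the start: 18 (x) by 40 (y) by 8 mm high. Origin: centre of its underside, at rack x=-48 mm and its bay's y, z=12 mm. It stays there and so still shows the old order once the sockets have gone.
- tag_green: Green tag fixed on the old rack's ledge in front of the bay where the green socket stands at the start: 18 (x) by 40 (y) by 8 mm high. Origin: centre of its underside, at rack x=-48 mm and its bay's y, z=12 mm. It stays there and so still shows the old order once the sockets have gone.
- tag_blue: Blue tag fixed on the old rack's ledge in front of the bay where the blue socket stands at the start: 18 (x) by 40 (y) by 8 mm high. Origin: centre of its underside, at rack x=-48 mm and its bay's y, z=12 mm. It stays there and so still shows the old order once the sockets have gone.
Not all that is in view belongs to the job. Of the things that look like the socket_red, the middle-sized one is meant.

How it is judged:
By the outcome, as a careful person would: the job done as asked, in the order asked, and still so for the second after the job is handed in, with the robot touching nothing.
It also fails if it takes over 104 s, if anything falls off the work surface, if the arm or the gripper's body presses on something with over 40 N, if the wrist force passes 120 N, or if a joint passes its speed limit or range.

### The arm

A 6-joint arm with a two-finger parallel gripper is mounted at the origin on the work surface. World frame = base frame: x ahead of the robot, y to its left, z up, the work surface at z = 0. Lengths are in m, angles in rad, forces in N, time in s.
With the tool pointing down it reaches from about 0.225 to 0.875 m from the base axis. Payload 3.4 kg.
Tool frame: the origin (TCP) lies on the centre line of the jaws, within the pads' length; the fingertips stand 11 mm ahead of it and the grasp point (between the pads) lies 8 mm behind it; z points along the fingers, y is the line along which they close (so a half turn about z gives the same grasp; the last joint's range is limited). The gripper opens to 85 mm and grips with 20 to 120 N. Pads are 22 mm wide; open, the fingers measure 114 mm over their backs; the gripper's body (76 mm by 85 mm) begins 54 mm behind the grasp point. The pads swing forward as they close: fully open they stand 13 mm farther back than shut.
Start: joints at [1.092, 0.276, 1.505, -0, 1.361, -0.121], TCP at [0.201, 0.539, 0.242] pointing down, gripper open.
Joint ranges: [-2.89, 2.89], [-0.75, 2.08], [0.22, 2.7], [-1.18, 4.32], [0.11, 2.71], [-2.7, 2.7]. Speed limits (rad/s): [2.57, 2.57, 3.14, 3.14, 3.14, 3.14].

### API

Orientations are given as a unit quaternion [w, x, y, z].
In Python, from rig import manip, eyes, job gives the robot as it stands.
- The arm moves only by the tool drive_tool, never from a script. Its argument "rows" is a list of rows, each a list of 3 entries, a list of its own where there are three numbers: the turn, a rotation vector about the world's x, y, z in rad, then the shift along the world's x, y, z in cm, then the finger opening in cm, from 0 to 8.54. A call has 1 to 8 rows; each row shifts and turns the commanded pose from where the row before left it; what a row does not reach is not made up. A row lasts 1/8 s, in which the tool goes at most 62.5 mm and 10.7 degrees, less where a joint would pass 70% of its speed; a pose out of reach is approached as far as the arm can. A call is refused whole if a number of a shift passes 6.25 or a number of a turn 0.188, either way. A call with a gripper value outside its range is refused whole. The fingers move at their own pace and stop on an object; "force" is the grip in N (left out, the last holds). Time passes only in rows, so rows that do not move let the fingers close. It gives the time, the measured TCP pose, the force, the opening and the grip force at its end, in the units of the state.
- manip.get_state(): the state, without advancing time (a new reading comes with each control period).
- eyes.get_image(name): name is "scene" or "top"; returns the picture (480x640x3 uint8, red, green, blue); there is no depth.
- eyes.get_calibration(name): a dict with "camera_matrix" (3x3 intrinsics, pixels), "view" (4x4, takes a point from world to camera coordinates). Camera axes: x right, y up, looking along -z (the intrinsics and any distortion apply to the point x, -y, -z); pixel columns grow to the right and rows downward; lengths in m; the calibration is good to about 2 mm. A picture is of the moment at which its call begins. get_calibration takes no time and is no camera call.
- job.sign_off(): hands the job in; it is judged then, once.
The state is a dict: "clock": time; "qpos": joint angles; "qd": joint speeds; "effort": joint torques, N m; "position": TCP position; "ee_rot": TCP orientation; "contact_force": force on the tool from outside, world axes, zero at the start; "moment": the same for the moment, N m; "width": finger opening in m; "gripper_force": force on a finger pad.
Only numpy, scipy, OpenCV 4.12 (cv2) and the standard library are available. Lean on these libraries where they do the work, as an engineer would, in place of code of your own. Each camera call takes 0.05 s, during which the arm holds its last target. There are 200 camera calls.

## Working session

There is one attempt and no reset: what is moved stays moved. The work goes in short steps, Python scripts to look and compute and a tool call to move; the robot and the scene stay as the last step left them, time stands still between calls to the robot, and variables do not carry over. Pictures are saved under pics/ and viewed, at most 14 in all, crops included, and the job is handed in when it is done.

Besides the shell and the picture viewer there is one more tool, called after ">>>" as a command line: name --argument value ..., lists and objects as JSON in quotes. drive_tool: Moves the arm, as the interface text tells. Its arguments: {"type":"object","properties":{"rows":{"type":"array"},"force":{"type":"number"}},"required":["rows"]}

```bash
mkdir -p pics; python3 - <<'E'
from rig import manip, eyes, job
import cv2,json,numpy as np
for n in("scene","top"):
    im=eyes.get_image(n); cv2.imwrite(f"pics/{n}0.png",im[:,:,::-1]); c=eyes.get_calibration(n); print(n,{k:np.round(v,4).tolist() if not isinstance(v,str) else v for k,v in c.items()})
print(manip.get_state())
E
```

```text
scene {'camera_matrix': [[456.0091, 0.0, 312.2702], [0.0, 456.0091, 239.6173], [0.0, 0.0, 1.0]], 'view': [[0.5162, 0.8563, 0.0181, -0.2605], [-0.6234, 0.3611, 0.6935, 0.3206], [0.5873, -0.3693, 0.7202, -1.1331], [0.0, 0.0, 0.0, 1.0]]}
top {'camera_matrix': [[549.8202, 0.0, 319.5332], [0.0, 549.8202, 248.4309], [0.0, 0.0, 1.0]], 'view': [[-0.0214, -0.9992, -0.0346, 0.0204], [0.9854, -0.0269, 0.168, -0.5747], [-0.1688, -0.0305, 0.9852, -0.8221], [0.0, 0.0, 0.0, 1.0]]}
{'clock': 0.1, 'qpos': array([ 1.09200007e+00,  2.76586760e-01,  1.50597550e+00,  9.10124094e-06,
        1.36069447e+00, -1.20998247e-01]), 'qd': array([ 0.00033576, -0.00183248, -0.00248739, -0.00022679, -0.00177769,
        0.000678  ]), 'effort': array([ 1.10438210e-03, -4.17700732e+01, -2.46405315e+01, -2.50902340e-04,
        5.91526579e-03, -2.42432429e-05]), 'position': array([0.20117435, 0.53820159, 0.24150719]), 'ee_rot': array([-2.50052831e-04,  1.77947136e-01,  9.84039697e-01, -7.93584726e-04]), 'contact_force': array([-0.5682011 ,  0.10356424, -0.52214234]), 'moment': array([-0.02534648, -0.02712843, -0.02639213]), 'gripper_force': 0.0, 'width': 0.08518930548422543}
```

View pics/scene0.png

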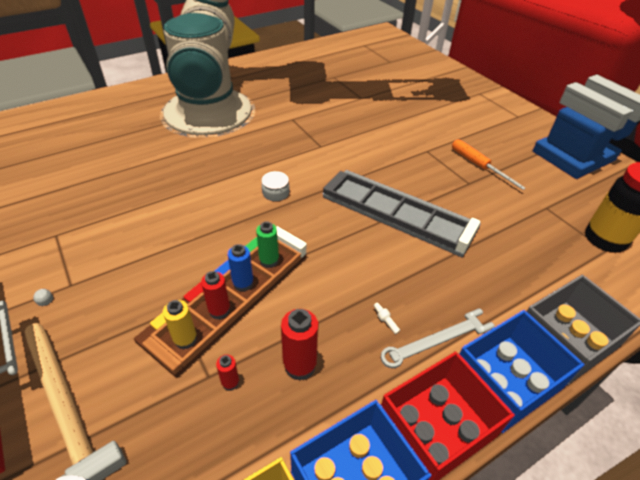

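View pics/top0.png

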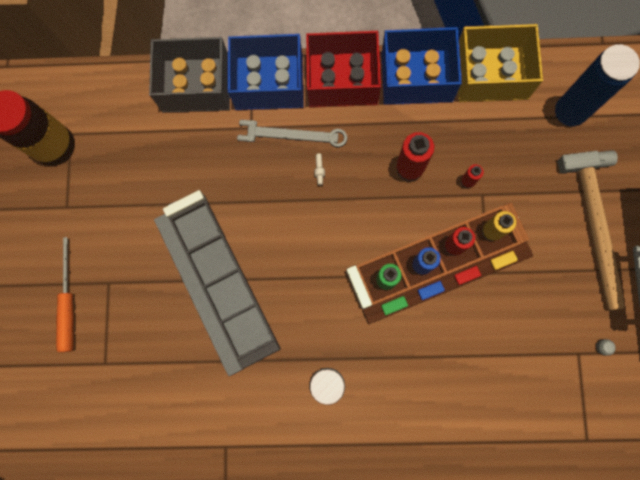

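The old rack reads green, blue, red, yellow from its white end. There are three red lookalikes in top: the large one (415,157), the small one (472,177) and the rack one (461,240). The middle-sized one is in the rack.

```bash
cat > h.py <<'E'
import cv2,numpy as np
from rig import manip, eyes, job
def ray(n,uv):
    c=eyes.get_calibration(n);K=np.array(c["camera_matrix"]);V=np.array(c["view"])
    d=np.linalg.inv(K)@np.array([uv[0],uv[1],1.]);d=V[:3,:3].T@(d*[1,-1,-1]);return -V[:3,:3].T@V[:3,3],d
def onplane(n,uv,z):
    o,d=ray(n,uv);return o+d*(z-o[2])/d[2]
def proj(n,p):
    c=eyes.get_calibration(n);V=np.array(c["view"]);q=V[:3,:3]@np.array(p)+V[:3,3]
    q=np.array(c["camera_matrix"])@(q*[1,-1,-1]);return q[:2]/q[2]
def tri(a,b):
    (o,d),(p,e)=ray("scene",a),ray("top",b);t=np.linalg.lstsq(np.c_[d,-e],p-o,rcond=None)[0]
    x,y=o+d*t[0],p+e*t[1];return (x+y)/2,np.linalg.norm(x-y)
E
python3 - <<'E'
import sys;sys.path.insert(0,'.')
from h import *
im=cv2.imread("pics/top0.png");hsv=cv2.cvtColor(im,cv2.COLOR_BGR2HSV)
rng={'green':(45,85),'blue':(100,125),'red':(174,4),'yellow':(22,34)}
T=[]
for c,(a,b) in rng.items():
    H=hsv[...,0];m=((H>=a)&(H<=b) if a<b else (H>=a)|(H<=b))&(hsv[...,1]>150)&(hsv[...,2]>70)
    m[:195]=0;m[330:]=0;m[:,:340]=0;m[:,540:]=0
    n,l,s,ce=cv2.connectedComponentsWithStats(m.astype(np.uint8))
    for i in range(1,n):
        if s[i,4]>60: print(c,s[i].tolist(),ce[i].round(1), onplane('top',ce[i],.02)[:2].round(4))
m=((hsv[...,1]<60)&(hsv[...,2]>165)).astype(np.uint8)
n,l,s,ce=cv2.connectedComponentsWithStats(m)
for i in range(1,n):
    if s[i,4]>200: print('white',s[i].tolist(),ce[i].round(1),onplane('top',ce[i],.038)[:2].round(4),cv2.minAreaRect(np.argwhere(l==i)[:,::-1].astype(np.float32)))
a=cv2.resize(im[185:380,150:290],None,fx=3,fy=3,interpolation=cv2.INTER_CUBIC);b=cv2.resize(im[195:330,340:540],None,fx=1.9,fy=1.9,interpolation=cv2.INTER_CUBIC)
o=np.zeros((585,800,3),np.uint8);o[:a.shape[0],:420]=a;o[:b.shape[0],420:420+b.shape[1]]=b
cv2.imwrite("pics/c1.png",o)
E
```

```text
blue [418, 248, 21, 22, 153] [426.7 260.3] [ 0.5558 -0.1659]
blue [419, 282, 24, 17, 221] [430.7 290.1] [ 0.5073 -0.1697]
red [451, 227, 25, 24, 271] [462.4 238.8] [ 0.5896 -0.2255]
red [454, 266, 27, 19, 289] [467.2 274.9] [ 0.5302 -0.2294]
yellow [493, 253, 24, 15, 186] [504.1 259.8] [ 0.5533 -0.29  ]
white [602, 45, 37, 34, 1001] [619.9  61.7] [ 0.8794 -0.5015] ((620.0, 61.5), (33.0, 36.0), 90.0)
white [164, 191, 39, 25, 366] [182.7 202.9] [0.6588 0.23  ] ((182.60000610351562, 202.70001220703125), (8.944271087646484, 41.59086608886719), 63.43495178222656)
white [347, 266, 24, 42, 405] [358.8 286.7] [ 0.5139 -0.054 ] ((358.787353515625, 286.7246398925781), (42.39991760253906, 9.52846908569336), 67.0678939819336)
white [311, 370, 33, 34, 900] [326.9 386.4] [0.3615 0.    ] ((327.0, 386.5), (33.0, 32.0), 90.0)
```

View pics/c1.png

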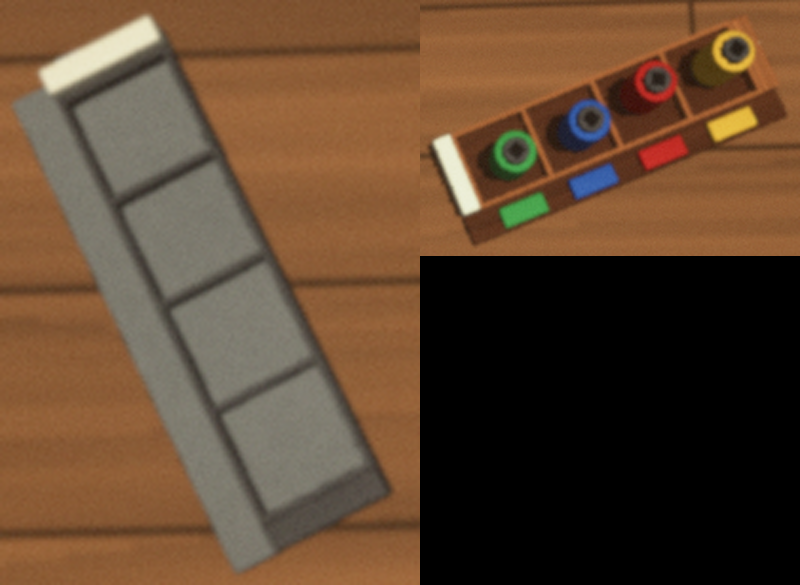

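The crop shows the new rack on the left with its white end at the top left and its ledge on the left. The old rack has the middle-sized red in bay 3 of G, B, R, Y, with the dark tops at about (390,274), (430,258), (465,237) and (506,220) px.

```bash
python3 - <<'E'
import sys;sys.path.insert(0,'.')
from h import *
# sockets
o=np.array([.5637,-.1827]);yo=.3652
R=lambda a:np.array([[np.cos(a),-np.sin(a)],[np.sin(a),np.cos(a)]])
for n,p in dict(g=(390,273.9),b=(430,257.6),r=(464.7,236.6),y=(506.3,220.3)).items():
    w=onplane('top',p,.097)[:2]; print(n,w.round(4),(R(yo).T@(w-o)).round(4))
im=cv2.imread("pics/top0.png");hsv=cv2.cvtColor(im,cv2.COLOR_BGR2HSV)
def comps(n,im,box,v):
    hsv=cv2.cvtColor(im,cv2.COLOR_BGR2HSV);m=((hsv[...,1]<70)&(hsv[...,2]>v)&(hsv[...,2]<165)).astype(np.uint8)
    k=np.zeros_like(m);k[box[1]:box[3],box[0]:box[2]]=1;m=cv2.erode(m*k,np.ones((3,3)))
    N,l,s,ce=cv2.connectedComponentsWithStats(m);out=[]
    for i in range(1,N):
        if s[i,4]>200:
            w=onplane(n,ce[i],.012)[:2];out.append(w);print(n,s[i].tolist(),ce[i].round(1),w.round(4))
for v in(95,): comps('top',im,(150,185,290,380),v)
s=cv2.imread("pics/scene0.png")
comps('scene',s,(315,165,485,255),80)
h=cv2.cvtColor(s,cv2.COLOR_BGR2HSV);m=((h[...,1]<60)&(h[...,2]>165)).astype(np.uint8)
N,l,st,ce=cv2.connectedComponentsWithStats(m)
for i in range(1,N):
    if 100<st[i,4]<2000: print('white',st[i].tolist(),ce[i].round(1),onplane('scene',ce[i],.038)[:2].round(4))
E
```

```text
g [ 0.5258 -0.0983] [-0.0053  0.0923]
b [ 0.5486 -0.1584] [-0.0054  0.0281]
r [ 0.5788 -0.2114] [ 0.0038 -0.0322]
y [ 0.6017 -0.2744] [ 0.0028 -0.0993]
top [177, 208, 41, 40, 974] [196.9 227.5] [0.6225 0.2126]
top [156, 216, 84, 158, 1985] [198.1 295.5] [0.5085 0.2087]
top [193, 240, 43, 43, 1032] [213.4 261.3] [0.5645 0.184 ]
top [209, 274, 44, 44, 1105] [230.4 295.8] [0.5066 0.1554]
top [226, 309, 45, 45, 1177] [247.6 331. ] [0.449  0.1269]
white [100, 52, 52, 34, 1186] [125.7  68.2] [-0.2397 -0.1256]
white [589, 75, 51, 28, 371] [615.9  87.2] [0.4681 0.9359]
white [568, 83, 65, 31, 501] [600.1  98.2] [0.4833 0.849 ]
white [165, 98, 27, 32, 300] [174.3 115.8] [ 0.0477 -0.0939]
white [262, 172, 26, 17, 373] [274.5 180. ] [ 0.3678 -0.0042]
white [363, 177, 63, 26, 102] [394.5 189.7] [0.508  0.1814]
white [339, 182, 29, 18, 207] [354.9 190.9] [0.4731 0.1132]
white [367, 193, 31, 20, 329] [381.8 202.5] [0.5256 0.1377]
white [428, 203, 52, 42, 366] [465.2 227.3] [0.6525 0.2258]
white [397, 205, 32, 21, 286] [412.1 214.5] [0.5793 0.1656]
white [428, 217, 35, 24, 421] [445.1 228.5] [0.6368 0.1926]
white [277, 227, 29, 23, 304] [290.  238.9] [ 0.5222 -0.0557]
white [34, 289, 13, 12, 116] [ 40.1 294.6] [ 0.4355 -0.4386]
white [375, 303, 24, 30, 229] [386.1 317.2] [ 0.7329 -0.0116]
white [381, 309, 115, 57, 1290] [436.7 337.9] [0.7975 0.0292]
white [0, 310, 12, 52, 271] [  5.  335.7] [ 0.4871 -0.4921]
white [499, 342, 18, 15, 192] [507.8 348.7] [0.8614 0.1036]
white [513, 359, 18, 15, 207] [521.6 366.1] [0.8898 0.0993]
white [492, 373, 15, 16, 131] [499.9 379.4] [0.8885 0.059 ]
white [530, 372, 19, 17, 222] [539.4 380.2] [0.9161 0.1037]
white [56, 441, 64, 39, 1034] [ 92.1 463.2] [ 0.7215 -0.427 ]
```

Old rack at (0.564,-0.183), yaw 0.365. New rack at (0.535,0.169), yaw -1.112, where two estimates agree within 1 mm. New bays 1 to 4: (.621,.212), (.564,.183), (.506,.155), (.449,.127). Start moving to green.

>>> drive_tool --rows '[[[0,0,-0.1],[2,-4.5,-0.3],8.5],[[0,0,-0.1],[2,-4.5,-0.3],8.5],[[0,0,-0.1],[2,-4.5,-0.3],8.5],[[0,0,-0.1],[2,-4.5,-0.3],8.5],[[0,0,-0.1],[2,-4.5,-0.3],8.5],[[0,0,-0.1],[2,-4.5,-0.3],8.5],[[0,0,-0.1],[2,-4.5,-0.3],8.5],[[0,0,-0.1],[2,-4.5,-0.3],8.5]]' --force 45

```text
clock: 1.1
position: [0.3616, 0.1771, 0.2181]
ee_rot: [0.0, 0.548, 0.836, 0.0]
contact_force: [0.5, -0.8, 0.2]
width: 0.0851
gripper_force: 0.0
```

>>> drive_tool --rows '[[[0,0,-0.05],[2.3,-3.9,-0.2],8.5],[[0,0,0],[2.3,-3.9,-0.2],8.5],[[0,0,0],[2.3,-3.9,-0.2],8.5],[[0,0,0],[2.3,-3.9,-0.2],8.5],[[0,0,0],[2.3,-3.9,-0.2],8.5],[[0,0,0],[2.3,-3.9,-0.2],8.5],[[0,0,0],[2.6,-4.2,-0.2],8.5],[[0,0,0],[0,0,0],8.5]]'

```text
clock: 2.1
position: [0.527, -0.1003, 0.2034]
ee_rot: [0.0, 0.569, 0.822, -0.0]
contact_force: [0.7, 0.0, -0.6]
width: 0.0848
gripper_force: 0.0
```

>>> drive_tool --rows '[[[0,0,0],[-0.1,0.1,-3.3],8.5],[[0,0,0],[0,0,-3],8.5],[[0,0,0],[0,0,-3],8.5],[[0,0,0],[0,0,-3],8.5],[[0,0,0],[0,0,-2],8.5],[[0,0,0],[0,0,0],8.5]]'

```text
clock: 2.85
position: [0.5223, -0.0951, 0.0599]
ee_rot: [-0.002, 0.568, 0.823, -0.001]
contact_force: [-0.4, -0.6, -0.1]
width: 0.0849
gripper_force: 0.0
```

```bash
python3 - <<'E'
import sys;sys.path.insert(0,'.')
from h import *
a=eyes.get_image('scene')[:,:,::-1][180:380,130:330];b=eyes.get_image('top')[:,:,::-1][150:350,320:520]
cv2.imwrite('pics/d1.png',cv2.resize(np.hstack([a,b]),None,fx=2,fy=2,interpolation=cv2.INTER_CUBIC))
E
```

```text
(no output)
```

View pics/d1.png

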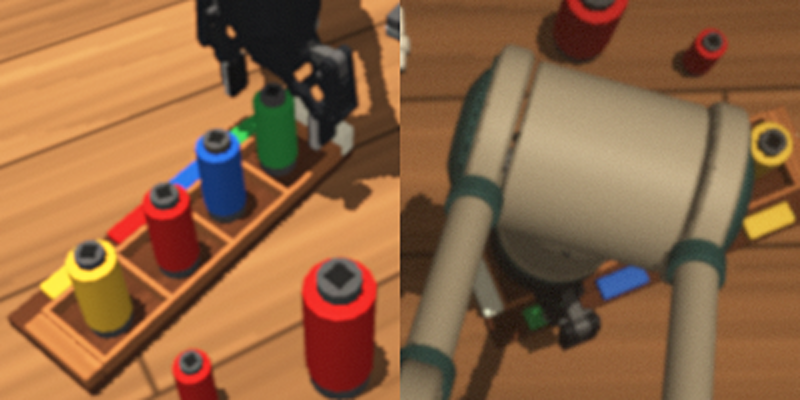

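The left view shows the open fingers straddling the green socket at about (275,110) of the crop, with the midpoint on the socket. The pose is about 4 mm off the command, so I'll shift and close.

>>> drive_tool --rows '[[[0,0,0],[0.3,-0.3,0],8.5],[[0,0,0],[0,0,0],3],[[0,0,0],[0,0,0],3],[[0,0,0],[0,0,0],2.5],[[0,0,0],[0,0,0],2.5],[[0,0,0],[0,0,0],2.5]]'

```text
clock: 3.7
position: [0.5273, -0.0995, 0.0616]
ee_rot: [0.0, 0.568, 0.823, -0.0]
contact_force: [-1.9, 0.2, 4.3]
width: 0.0331
gripper_force: 44.4
```

>>> drive_tool --rows '[[[0,0,0],[0,0,2.5],2.5],[[0,0,0],[0,0,4],2.5],[[0,0,0],[0,0,4.5],2.5],[[0,0,0],[0,0,3],2.5],[[0,0,-0.15],[0.5,2,0],2.5],[[0,0,-0.15],[1,3,0],2.5],[[0,0,-0.15],[1,3.5,0],2.5],[[0,0,-0.15],[1,3.5,0],2.5]]'

```text
clock: 4.7
position: [0.5622, 0.0217, 0.2004]
ee_rot: [-0.001, 0.787, 0.616, -0.0]
contact_force: [-0.8, -0.3, -2.0]
width: 0.0331
gripper_force: 44.9
```

>>> drive_tool --rows '[[[0,0,-0.15],[1,3.5,0],2.5],[[0,0,-0.15],[1,3.5,0],2.5],[[0,0,-0.15],[1,3.5,0],2.5],[[0,0,-0.15],[1,3.5,0],2.5],[[0,0,-0.15],[1,3,0],2.5],[[0,0,-0.13],[0.9,2.1,0],2.5],[[0,0,0],[0,0,0],2.5],[[0,0,0],[0,0,0],2.5]]'

```text
clock: 5.7
position: [0.6207, 0.211, 0.2004]
ee_rot: [0.0, 0.974, 0.226, -0.001]
contact_force: [0.1, 0.1, -2.3]
width: 0.0333
gripper_force: 45.0
```

>>> drive_tool --rows '[[[0,0,0],[0,0,-3.5],2.5],[[0,0,0],[0,0,-3.5],2.5],[[0,0,0],[0,0,-3],2.5],[[0,0,0],[0.1,0.1,-1],2.5],[[0,0,0],[0,0,0],2.5]]'

```text
clock: 6.32
position: [0.6223, 0.212, 0.0912]
ee_rot: [0.0, 0.974, 0.225, -0.0]
contact_force: [0.6, 0.1, -1.3]
width: 0.0332
gripper_force: 45.1
```

```bash
python3 - <<'E'
import sys;sys.path.insert(0,'.')
from h import *
a=eyes.get_image('scene')[:,:,::-1][120:280,300:520]
cv2.imwrite('pics/d2.png',cv2.resize(a,None,fx=3,fy=3,interpolation=cv2.INTER_CUBIC))
E
```

```text
(no output)
```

View pics/d2.png

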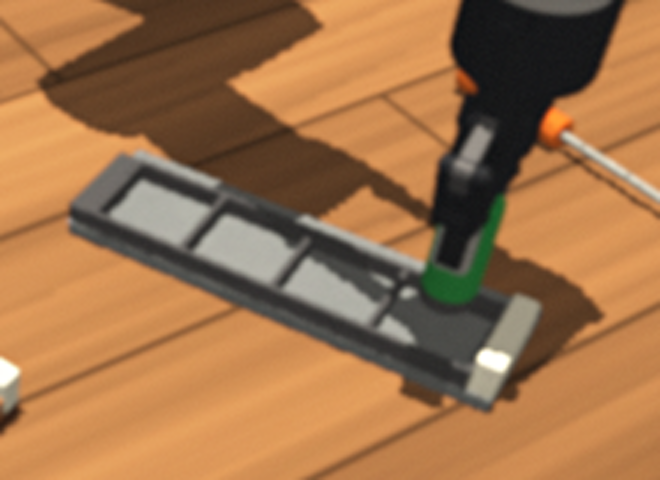

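The green socket hangs upright over bay 1, with its base near (450,300) in the crop. Lowering it.

>>> drive_tool --rows '[[[0,0,0],[0,0,-1.5],2.5],[[0,0,0],[0,0,-1],2.5],[[0,0,0],[0,0,-0.3],2.5],[[0,0,0],[0,0,-0.2],2.5],[[0,0,0],[0,0,0],2.5]]'

```text
clock: 7.0
position: [0.6225, 0.2127, 0.0617]
ee_rot: [0.0, 0.974, 0.225, 0.0]
contact_force: [-1.3, 0.8, -0.2]
width: 0.0335
gripper_force: 45.3
```

>>> drive_tool --rows '[[[0,0,0],[0,0,0],4],[[0,0,0],[0,0,0],5],[[0,0,0],[0,0,0],7],[[0,0,0],[0,0,0],7],[[0,0,0],[0,0,2],7],[[0,0,0],[0,0,4],7],[[0,0,0],[0,0,4],8.5],[[0,0,0],[0,0,4],8.5]]'

```text
clock: 8.0
position: [0.6223, 0.2126, 0.2026]
ee_rot: [0.0, 0.974, 0.225, 0.0]
contact_force: [0.9, -0.1, 0.5]
width: 0.085
gripper_force: 0.0
```

>>> drive_tool --rows '[[[0,0,0.15],[-0.7,-3.7,0],8.5],[[0,0,0.15],[-0.7,-3.7,0],8.5],[[0,0,0.15],[-0.7,-3.7,0],8.5],[[0,0,0.15],[-0.7,-3.7,0],8.5],[[0,0,0.15],[-0.7,-3.7,0],8.5],[[0,0,0.15],[-0.7,-3.7,0],8.5],[[0,0,0.15],[-0.7,-3.7,0],8.5],[[0,0,0.15],[-0.7,-3.7,0],8.5]]'

```text
clock: 9.0
position: [0.5661, -0.0846, 0.2015]
ee_rot: [0.0, 0.675, 0.738, 0.0]
contact_force: [-0.1, -0.2, -0.2]
width: 0.0851
gripper_force: 0.0
```

>>> drive_tool --rows '[[[0,0,0.15],[-0.9,-3.7,0],8.5],[[0,0,0.13],[-0.9,-3.8,0],8.5],[[0,0,0],[0,0,0],8.5],[[0,0,0],[0,0,0],8.5]]'

```text
clock: 9.5
position: [0.5484, -0.158, 0.2013]
ee_rot: [-0.0, 0.568, 0.823, 0.0]
contact_force: [0.4, -0.3, 0.2]
width: 0.0852
gripper_force: 0.0
```

```bash
python3 - <<'E'
import sys;sys.path.insert(0,'.')
from h import *
a=eyes.get_image('scene')[:,:,::-1][120:380,130:520]
cv2.imwrite('pics/d3.png',cv2.resize(a,None,fx=2,fy=2,interpolation=cv2.INTER_CUBIC))
E
```

```text
(no output)
```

View pics/d3.png

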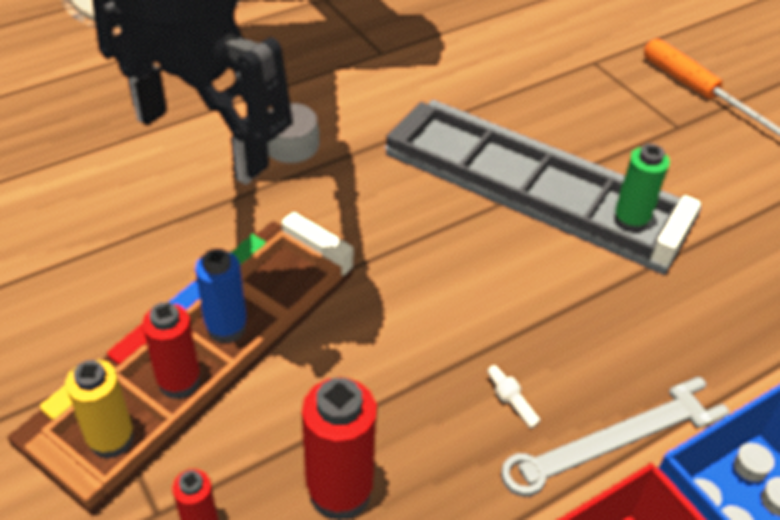

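Green stands upright in bay 1 of the new rack (about (640,190) in the crop), and the gripper is over blue. Descend and grip.

>>> drive_tool --rows '[[[0,0,0],[0,0,-3],8.5],[[0,0,0],[0,0,-3.5],8.5],[[0,0,0],[0,0,-3.5],8.5],[[0,0,0],[0,0,-2.5],8.5],[[0,0,0],[0,0,-1.5],8.5],[[0,0,0],[0,0,0],8.5],[[0,0,0],[0,0,0],3],[[0,0,0],[0,0,0],2.5]]'

```text
clock: 10.55
position: [0.5492, -0.1586, 0.0625]
ee_rot: [0.001, 0.568, 0.823, 0.0]
contact_force: [0.3, 0.1, -0.6]
width: 0.0513
gripper_force: 0.0
```

>>> drive_tool --rows '[[[0,0,0],[0,0,0],2.5],[[0,0,0],[0,0,0],2.5],[[0,0,0],[0,0,0],2.5]]'

```text
clock: 10.92
position: [0.549, -0.1587, 0.0623]
ee_rot: [0.001, 0.568, 0.823, 0.0]
contact_force: [-0.2, 0.3, 5.5]
width: 0.0334
gripper_force: 44.4
```

>>> drive_tool --rows '[[[0,0,0],[0,0,2.5],2.5],[[0,0,0],[0,0,4],2.5],[[0,0,0],[0,0,4.5],2.5],[[0,0,0],[0,0,3],2.5],[[0,0,-0.15],[0.1,2,0],2.5],[[0,0,-0.15],[0.2,3.5,0],2.5],[[0,0,-0.15],[0.2,3.8,0],2.5],[[0,0,-0.15],[0.2,4,0],2.5]]'

```text
clock: 11.92
position: [0.5548, -0.0244, 0.2006]
ee_rot: [-0.0, 0.788, 0.616, -0.0]
contact_force: [-0.3, -0.2, -2.0]
width: 0.033
gripper_force: 45.0
```

>>> drive_tool --rows '[[[0,0,-0.15],[0.2,4,0],2.5],[[0,0,-0.15],[0.2,4,0],2.5],[[0,0,-0.15],[0.2,4,0],2.5],[[0,0,-0.15],[0.1,4,0],2.5],[[0,0,-0.15],[0.1,3,0],2.5],[[0,0,-0.13],[0,2,0],2.5],[[0,0,0],[0,0,0],2.5],[[0,0,0],[0,0,0],2.5]]'

```text
clock: 12.92
position: [0.563, 0.1838, 0.2008]
ee_rot: [0.0, 0.974, 0.226, -0.001]
contact_force: [-0.6, 0.7, -2.2]
width: 0.0332
gripper_force: 45.1
```

>>> drive_tool --rows '[[[0,0,0],[0.1,0,-3.5],2.5],[[0,0,0],[0,0,-4],2.5],[[0,0,0],[0,0,-3.5],2.5],[[0,0,0],[0,0,-1.5],2.5],[[0,0,0],[0,0,-0.8],2.5],[[0,0,0],[0,0,-0.4],2.5],[[0,0,0],[0,0,-0.2],2.5],[[0,0,0],[0,0,0],2.5]]'

```text
clock: 13.92
position: [0.5648, 0.1847, 0.063]
ee_rot: [0.0, 0.974, 0.225, 0.001]
contact_force: [-0.6, 1.0, -3.0]
width: 0.0327
gripper_force: 45.2
```

>>> drive_tool --rows '[[[0,0,0],[0,0,-0.1],2.5],[[0,0,0],[0,0,0],2.5]]'

```text
clock: 14.18
position: [0.5649, 0.1848, 0.0623]
ee_rot: [0.0, 0.974, 0.225, 0.001]
contact_force: [-0.2, -0.4, 3.4]
width: 0.0328
gripper_force: 45.8
```

Touching the floor. Release, rise and go to red (.579,-.211).

>>> drive_tool --rows '[[[0,0,0],[0,0,0],4],[[0,0,0],[0,0,0],5],[[0,0,0],[0,0,0],7],[[0,0,0],[0,0,0],7],[[0,0,0],[0,0,2],7],[[0,0,0],[0,0,4],7],[[0,0,0],[0,0,4],8.5],[[0,0,0],[0,0,4],8.5]]'

```text
clock: 15.18
position: [0.5642, 0.1846, 0.2025]
ee_rot: [0.0, 0.974, 0.225, -0.0]
contact_force: [0.1, 0.3, -0.2]
width: 0.0852
gripper_force: 0.0
```

>>> drive_tool --rows '[[[0,0,0.15],[0.1,-3.9,0],8.5],[[0,0,0.15],[0.1,-3.9,0],8.5],[[0,0,0.15],[0.1,-3.9,0],8.5],[[0,0,0.15],[0.1,-3.9,0],8.5],[[0,0,0.15],[0.1,-3.9,0],8.5],[[0,0,0.15],[0.1,-3.9,0],8.5],[[0,0,0.15],[0.1,-3.9,0],8.5],[[0,0,0.15],[0.1,-3.9,0],8.5]]'

```text
clock: 16.18
position: [0.5723, -0.1287, 0.2013]
ee_rot: [0.0, 0.675, 0.737, 0.0]
contact_force: [0.9, -1.0, -0.6]
width: 0.0852
gripper_force: 0.0
```

>>> drive_tool --rows '[[[0,0,0.15],[0.3,-4.2,0],8.5],[[0,0,0.13],[0.3,-4.2,0],8.5],[[0,0,0],[0,0,0],8.5],[[0,0,0],[0,0,0],8.5]]'

```text
clock: 16.68
position: [0.5781, -0.2109, 0.201]
ee_rot: [-0.001, 0.568, 0.823, 0.0]
contact_force: [0.4, -0.3, 0.3]
width: 0.0851
gripper_force: 0.0
```

```bash
python3 - <<'E'
import sys;sys.path.insert(0,'.')
from h import *
a=eyes.get_image('scene')[:,:,::-1][120:380,130:520]
cv2.imwrite('pics/d4.png',cv2.resize(a,None,fx=2,fy=2,interpolation=cv2.INTER_CUBIC))
E
```

```text
(no output)
```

View pics/d4.png

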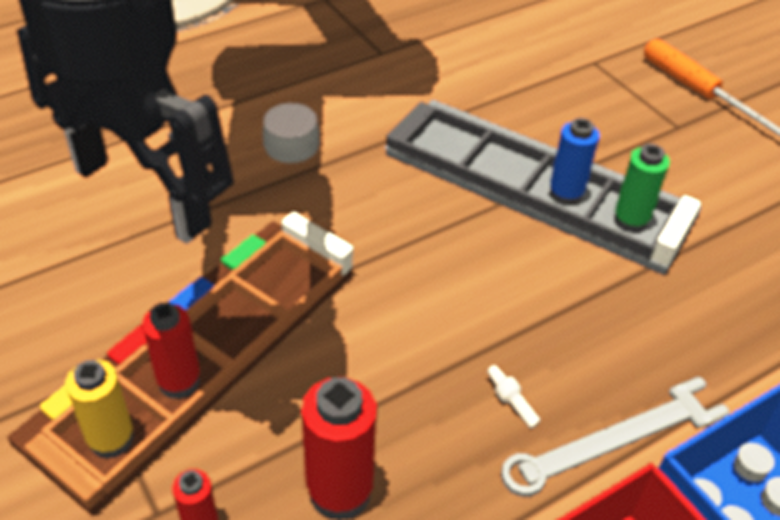

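Green and blue stand upright in bays 1 and 2 (crop (640,190) and (575,160)). The gripper is over red, and the big red decoy is clear of the fingers.

>>> drive_tool --rows '[[[0,0,0],[0.1,0,-3],8.5],[[0,0,0],[0,0,-3.5],8.5],[[0,0,0],[0,0,-3.5],8.5],[[0,0,0],[0,0,-2.5],8.5],[[0,0,0],[0,0,-1.5],8.5],[[0,0,0],[0,0,0],8.5],[[0,0,0],[0,0,0],3],[[0,0,0],[0,0,0],2.5]]'

```text
clock: 17.73
position: [0.5802, -0.2117, 0.0626]
ee_rot: [0.001, 0.568, 0.823, 0.0]
contact_force: [-0.1, 0.4, 0.5]
width: 0.0511
gripper_force: 0.0
```

>>> drive_tool --rows '[[[0,0,0],[0,0,0],2.5],[[0,0,0],[0,0,0],2.5],[[0,0,0],[0,0,0],2.5]]'

```text
clock: 18.1
position: [0.5797, -0.2117, 0.0623]
ee_rot: [0.001, 0.568, 0.823, 0.0]
contact_force: [-1.0, -0.3, 6.4]
width: 0.033
gripper_force: 44.6
```

>>> drive_tool --rows '[[[0,0,0],[0,0,2.5],2.5],[[0,0,0],[0,0,4],2.5],[[0,0,0],[0,0,4.5],2.5],[[0,0,0],[0,0,3],2.5],[[0,0,-0.15],[-0.4,2,0],2.5],[[0,0,-0.15],[-0.8,3.7,0],2.5],[[0,0,-0.15],[-0.8,4,0],2.5],[[0,0,-0.15],[-0.8,4.2,0],2.5]]'

```text
clock: 19.1
position: [0.5505, -0.0712, 0.2004]
ee_rot: [-0.001, 0.788, 0.616, -0.0]
contact_force: [1.0, -0.4, -2.5]
width: 0.0333
gripper_force: 45.0
```

>>> drive_tool --rows '[[[0,0,-0.15],[-0.8,4.2,0],2.5],[[0,0,-0.15],[-0.8,4.2,0],2.5],[[0,0,-0.15],[-0.8,4.2,0],2.5],[[0,0,-0.15],[-0.8,4.2,0],2.5],[[0,0,-0.15],[-0.8,3.7,0],2.5],[[0,0,-0.13],[-0.6,2.3,0],2.5],[[0,0,0],[0,0,0],2.5],[[0,0,0],[0,0,0],2.5]]'

```text
clock: 20.1
position: [0.5053, 0.1551, 0.2009]
ee_rot: [0.0, 0.974, 0.226, -0.0]
contact_force: [0.4, 1.0, -2.2]
width: 0.0333
gripper_force: 45.2
```

>>> drive_tool --rows '[[[0,0,0],[0.1,0,-3.5],2.5],[[0,0,0],[0,0,-4],2.5],[[0,0,0],[0,0,-3.5],2.5],[[0,0,0],[0,0,-1.5],2.5],[[0,0,0],[0,0,-0.8],2.5],[[0,0,0],[0,0,-0.4],2.5],[[0,0,0],[0,0,-0.25],2.5],[[0,0,0],[0,0,0],2.5]]'

```text
clock: 21.1
position: [0.507, 0.1558, 0.0625]
ee_rot: [0.0, 0.974, 0.225, 0.001]
contact_force: [0.1, -0.7, -3.2]
width: 0.0334
gripper_force: 45.5
```

>>> drive_tool --rows '[[[0,0,0],[0,0,-0.1],2.5],[[0,0,0],[0,0,0],2.5]]'

```text
clock: 21.35
position: [0.507, 0.1558, 0.0623]
ee_rot: [0.0, 0.974, 0.225, 0.001]
contact_force: [-0.7, -0.6, 4.8]
width: 0.0331
gripper_force: 46.3
```

>>> drive_tool --rows '[[[0,0,0],[0,0,0],4],[[0,0,0],[0,0,0],5],[[0,0,0],[0,0,0],7],[[0,0,0],[0,0,0],7],[[0,0,0],[0,0,2],7],[[0,0,0],[0,0,4],7],[[0,0,0],[0,0,4],8.5],[[0,0,0],[0,0,4],8.5]]'

```text
clock: 22.35
position: [0.5062, 0.1556, 0.202]
ee_rot: [0.0, 0.974, 0.225, -0.0]
contact_force: [1.1, 0.3, -0.2]
width: 0.0853
gripper_force: 0.0
```

>>> drive_tool --rows '[[[0,0,0.15],[0.9,-4.3,0],8.5],[[0,0,0.15],[0.9,-4.3,0],8.5],[[0,0,0.15],[0.9,-4.3,0],8.5],[[0,0,0.15],[0.9,-4.3,0],8.5],[[0,0,0.15],[0.9,-4.3,0],8.5],[[0,0,0.15],[0.9,-4.3,0],8.5],[[0,0,0.15],[0.9,-4.3,0],8.5],[[0,0,0.15],[0.9,-4.3,0],8.5]]'

```text
clock: 23.35
position: [0.5785, -0.1898, 0.2006]
ee_rot: [-0.0, 0.675, 0.737, 0.0]
contact_force: [0.6, 0.0, 0.6]
width: 0.0849
gripper_force: 0.0
```

>>> drive_tool --rows '[[[0,0,0.15],[1.2,-4.3,0],8.5],[[0,0,0.13],[1.2,-4.3,0],8.5],[[0,0,0],[0,0,0],8.5],[[0,0,0],[0,0,0],8.5]]'

```text
clock: 23.85
position: [0.6019, -0.2739, 0.2003]
ee_rot: [-0.001, 0.568, 0.823, 0.0]
contact_force: [-1.0, 0.3, 0.8]
width: 0.085
gripper_force: 0.0
```

```bash
python3 - <<'E'
import sys;sys.path.insert(0,'.')
from h import *
a=eyes.get_image('scene')[:,:,::-1][120:380,130:520]
cv2.imwrite('pics/d5.png',cv2.resize(a,None,fx=2,fy=2,interpolation=cv2.INTER_CUBIC))
E
```

```text
(no output)
```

View pics/d5.png

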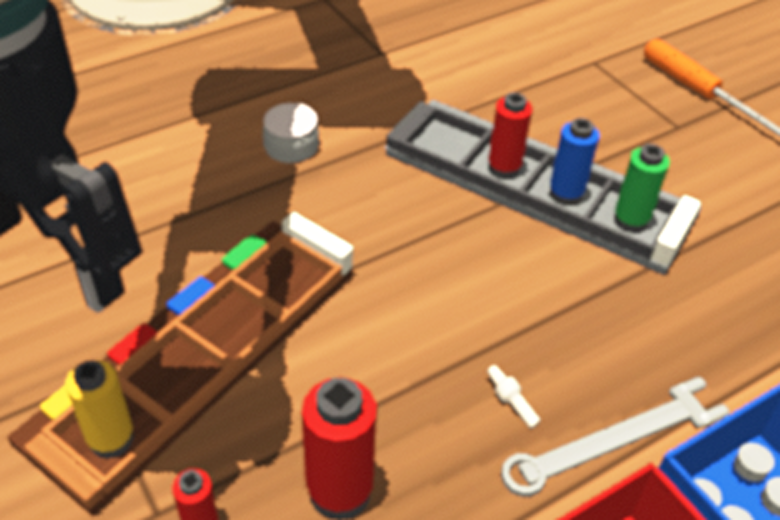

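Three are standing in order (red at crop (510,140)). Now yellow. The small red decoy lies about 10 cm out, beyond the finger back.

>>> drive_tool --rows '[[[0,0,0],[0,0,-3],8.5],[[0,0,0],[0,0,-3.5],8.5],[[0,0,0],[0,0,-3.5],8.5],[[0,0,0],[0,0,-2.5],8.5],[[0,0,0],[0,0,-1.4],8.5],[[0,0,0],[0,0,0],8.5],[[0,0,0],[0,0,0],3],[[0,0,0],[0,0,0],2.5]]'

```text
clock: 24.9
position: [0.6031, -0.2747, 0.0632]
ee_rot: [0.001, 0.568, 0.823, 0.0]
contact_force: [0.2, 0.5, 0.2]
width: 0.0509
gripper_force: 0.0
```

>>> drive_tool --rows '[[[0,0,0],[0,0,0],2.5],[[0,0,0],[0,0,0],2.5],[[0,0,0],[0,0,0],2.5]]'

```text
clock: 25.28
position: [0.6027, -0.2747, 0.0628]
ee_rot: [0.001, 0.568, 0.823, 0.0]
contact_force: [0.2, 0.3, 6.2]
width: 0.033
gripper_force: 44.4
```

>>> drive_tool --rows '[[[0,0,0],[0,0,2.5],2.5],[[0,0,0],[0,0,4],2.5],[[0,0,0],[0,0,4.5],2.5],[[0,0,0],[0,0,3],2.5],[[0,0,-0.15],[-0.8,2,0],2.5],[[0,0,-0.15],[-1.4,3.5,0],2.5],[[0,0,-0.15],[-1.6,4.2,0],2.5],[[0,0,-0.15],[-1.6,4.2,0],2.5]]'

```text
clock: 26.28
position: [0.5474, -0.134, 0.2009]
ee_rot: [-0.001, 0.787, 0.616, -0.0]
contact_force: [0.6, 0.4, -1.7]
width: 0.033
gripper_force: 44.7
```

>>> drive_tool --rows '[[[0,0,-0.15],[-1.6,4.2,0],2.5],[[0,0,-0.15],[-1.6,4.2,0],2.5],[[0,0,-0.15],[-1.6,4.2,0],2.5],[[0,0,-0.15],[-1.6,4.2,0],2.5],[[0,0,-0.15],[-1.6,4.2,0],2.5],[[0,0,-0.13],[-1.3,3.3,0],2.5],[[0,0,0],[-0.6,2,0],2.5],[[0,0,0],[0,0,0],2.5]]'

```text
clock: 27.28
position: [0.4484, 0.1286, 0.2013]
ee_rot: [-0.0, 0.974, 0.226, -0.001]
contact_force: [0.8, 0.1, -1.5]
width: 0.0328
gripper_force: 45.0
```

>>> drive_tool --rows '[[[0,0,0],[0,-0.2,-3.5],2.5],[[0,0,0],[0,0,-4],2.5],[[0,0,0],[0,0,-3.5],2.5],[[0,0,0],[0,0,-1.5],2.5],[[0,0,0],[0,0,-0.8],2.5],[[0,0,0],[0,0,-0.4],2.5],[[0,0,0],[0,0,-0.2],2.5],[[0,0,0],[0,0,0],2.5]]'

```text
clock: 28.28
position: [0.4498, 0.1256, 0.0632]
ee_rot: [0.0, 0.974, 0.225, 0.0]
contact_force: [0.1, 0.4, -2.1]
width: 0.0331
gripper_force: 45.1
```

>>> drive_tool --rows '[[[0,0,0],[0,0,-0.1],2.5],[[0,0,0],[0,0,0],2.5]]'

```text
clock: 28.52
position: [0.45, 0.1257, 0.0628]
ee_rot: [0.0, 0.974, 0.225, 0.001]
contact_force: [-1.2, 0.7, 3.7]
width: 0.0331
gripper_force: 45.8
```

>>> drive_tool --rows '[[[0,0,0],[0,0,0],4],[[0,0,0],[0,0,0],5],[[0,0,0],[0,0,0],7],[[0,0,0],[0,0,0],7],[[0,0,0],[0,0,2],7],[[0,0,0],[0,0,4],7],[[0,0,0],[0,0,4],7],[[0,0,0],[0,0,4],7]]'

```text
clock: 29.52
position: [0.4491, 0.1256, 0.203]
ee_rot: [0.0, 0.974, 0.225, -0.0]
contact_force: [1.7, 0.5, -0.4]
width: 0.0701
gripper_force: 0.0
```

>>> drive_tool --rows '[[[0,0,0],[-1.5,-3.5,0],7],[[0,0,0],[-1.5,-3.5,0],7],[[0,0,0],[-1.5,-3.5,0],7],[[0,0,0],[-1.5,-3.5,0],7],[[0,0,0],[0,0,0],7],[[0,0,0],[0,0,0],7]]'

```text
clock: 30.28
position: [0.3896, -0.0141, 0.2019]
ee_rot: [-0.0, 0.974, 0.225, 0.0]
contact_force: [-0.1, 0.1, -0.4]
width: 0.0698
gripper_force: 0.0
```

```bash
python3 - <<'E'
import sys;sys.path.insert(0,'.')
from h import *
a=eyes.get_image('scene')[:,:,::-1][100:300,240:540];b=eyes.get_image('top')[:,:,::-1][180:380,140:300]
cv2.imwrite('pics/d6.png',cv2.resize(np.hstack([a,b]),None,fx=1.7,fy=1.7,interpolation=cv2.INTER_CUBIC))
E
```

```text
(no output)
```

View pics/d6.png

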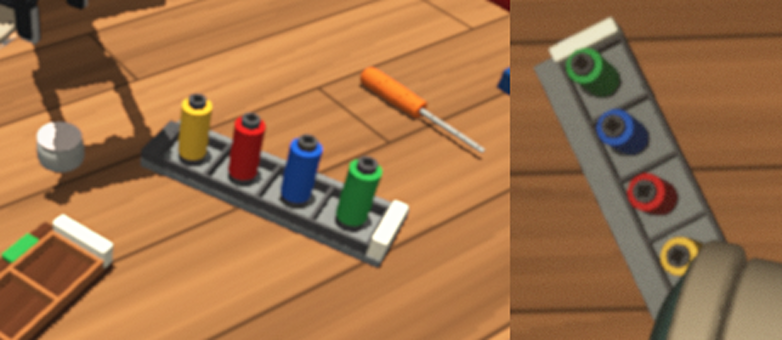

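All four stand upright in the new rack: green, blue, red and yellow from the white end, at crop (360,190), (300,170), (247,148) and (195,128). The gripper is clear.

```bash
python3 -c "
from rig import job
print(job.sign_off())"
```

```text
the job is handed in; nothing more can be done
None
```

All four sockets stand upright and released in the new grey rack, in the old order from the white end (green, blue, red, yellow), and the job was handed in at about 30 s of the 104 s allowed.

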